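# Pack three boot studs, close the double-lidded tin, lift the outer lid off the inner one

### The arm

A 6-joint arm with a two-finger parallel gripper is mounted at the origin on the work surface. World frame = base frame: x ahead of the robot, y to its left, z up, the work surface at z = 0. Lengths are in m, angles in rad, forces in N, time in s.
With the tool pointing down it reaches from about 0.3 to 0.875 m from the base axis. Payload 6.4 kg.
Tool frame: the origin (TCP) lies midway between the tips of the shut fingers; the grasp point (between the pads) lies 19 mm behind it; x points along the fingers, y is the direction in which the jaws open and shut, and the axes are right-handed (so a half turn about x gives the same grasp; the last joint's range is limited). The gripper opens to 85 mm and grips with 20 to 120 N. Pads are 22 mm wide; open, the fingers measure 114 mm over their backs; the gripper's body (76 mm by 85 mm) begins 54 mm behind the grasp point. The pads swing forward as they close: fully open they stand 13 mm farther back than shut.
Start: joints at [1.056, 0.181, 1.607, -0, 1.354, -0.206], TCP at [0.175, 0.548, 0.231] pointing down, gripper open.
Joint ranges: [-2.99, 2.99], [-0.89, 2.07], [0.3, 2.58], [-1.14, 4.28], [0, 2.63], [-3.12, 3.12]. Speed limits (rad/s): [2.57, 2.57, 3.01, 3.14, 3.14, 3.14].

### API

Orientations are given as a unit quaternion [w, x, y, z].
In Python, from bench import ctrl gives the robot as it stands.
- The arm moves only by the tool step_arm, never from a script. Its argument "motion" is a list of rows, each a list of 7 numbers: the shift along the tool's x, y, z in mm, then the turn, a rotation vector about the tool's x, y, z in degrees, then the closure in counts, from 0 (fully open) to 255 (shut). In form: [[tx, ty, tz, rx, ry, rz, hand], ...]. A call has 1 to 10 rows; each row is the pose to reach, as a shift and turn from the pose commanded when the call began, along the tool's axes at that moment; what a row does not reach only later rows make up. A row lasts 1/8 s, in which the tool goes at most 62.5 mm and 10.7 degrees, less where a joint would pass 70% of its speed; a pose out of reach is approached as far as the arm can. A call with a gripper value outside its range is refused whole. The fingers move at their own pace and stop on an object; the grip force is fixed at half the most. Time passes only in rows, so rows that repeat a pose let the fingers close. It gives the time, the measured TCP pose, the force and the opening at its end, in the units of the state.
- ctrl.get_obs(): the state, without advancing time (a new reading comes with each control period).
- ctrl.camera(name): name is "side" or "top" or "wrist"; returns (picture, depth): 384x512x3 uint8, red, green, blue; 384x512 float32, m along the optical axis (not along the pixel's ray), 0 where there is no reading.
- ctrl.camera_info(name): a dict with "fx", "fy", "cx", "cy" (pixels), "dist_coeffs" ([k1, k2, p1, p2, k3] as OpenCV has them; the pictures are not rectified), "T" (4x4, takes a point from camera to world coordinates); the wrist camera has in their place "hand_eye" (4x4, takes a point from camera to tool coordinates, whose origin is the TCP and whose axes are the tool frame's). Camera axes: x right, y down, z forward; pixel columns grow to the right and rows downward; lengths in m; the calibration is good to about 2 mm. A picture is of the moment at which its call begins: read the wrist's pose just before it. camera_info takes no time and is no camera call.
- ctrl.hand_in(): hands the job in, once; it reports no verdict.
The state is a dict: "time_s": time; "q": joint angles; "dq": joint speeds; "joint_efforts": joint torques, N m; "eef_pos": TCP position; "eef_rot": TCP orientation; "wrist_force": force on the tool from outside, world axes, zero at the start; "torque": the same for the moment, N m; "opening": opening from 0.0 (shut) to 1.0 (fully open).
Only numpy, scipy, OpenCV 4.12 (cv2) and the standard library are available. Lean on these libraries where they do the work, as an engineer would, in place of code of your own. Each camera call takes 0.05 s, during which the arm holds its last target. There are 200 camera calls.

### The job

Put exactly three of the five boot studs from the black tray into the open tin and leave the other two in the tray. Then pick up the nested pair of lids together by the inner lid's knob, lower the pair onto the tin until the inner lid sits fully home, and let go. Finally take the outer lid alone by its collar and raise it level over the tin until its lower edge is well clear above the knob, leaving the inner lid seated and undisturbed, and finish while still holding the outer lid up there; never drop the lids, part them anywhere but on the tin, or disturb the shoe horn, boot pick or heel cup.

Things in the scene. Friction and masses are not known exactly. Their poses are not given: they have to be found in the camera images.
- tin: open round steel tin, fixed, left or right of the tray; outer diameter 126 mm, inner 116 mm, 70 mm high, floor 5 mm thick, flat rim; origin at the centre of its underside, z up. With the inner lid fully home, that lid's origin lies 60 mm above the tin's origin, on its axis
- coaster: flat white ceramic coaster, fixed, 116 mm diameter, 8 mm thick, on the other side of the tray from the tin; the nested lids start on it; origin at the centre of its underside
- inner_lid: loose aluminium lid, ~220 g, origin at centre of underside, z up. Heights from it: plug 0-10 mm (diameter 100 at bottom to 111), flange 10-14 (diameter 124, rests on tin rim), boss 14-19 (diameter 32), knob: upright cylinder, diameter 16, up to 72. Starts on the coaster, the outer lid nested on its flange; the knob's top 26 mm stand out of the outer lid's collar: gripped there, it carries both
- outer_lid: loose steel lid, ~200 g, origin at centre of its lower edge, z up. Disc of diameter 148 mm, 10-14 mm above the origin; skirt down to 0 (inner diameter 140); central upright tube collar 14-42 mm, outer diameter 44, bore 36, with the inner lid's knob standing in it. Nested, its origin is 4 mm above the inner lid's; not fastened, lifts straight off, clears the knob after rising 68 mm
- tray: fixed black plastic tray, 240 mm (its x) by 220 mm (its y), 14 mm high, floor and walls 4 mm thick; origin at the centre of its underside; holds the five studs
- stud0: loose plain aluminium boot stud, all five alike: round, 22 mm diameter over its lower 11 mm, then tapering to 15 mm diameter at the top, 21 mm high, 15 g; stands in the tray at the start, at least 50 mm from centre to centre of the next; origin at the centre of its wide underside, z up its axis
- stud1: loose plain aluminium boot stud, all five alike: round, 22 mm diameter over its lower 11 mm, then tapering to 15 mm diameter at the top, 21 mm high, 15 g; stands in the tray at the start, at least 50 mm from centre to centre of the next; origin at the centre of its wide underside, z up its axis
- stud2: loose plain aluminium boot stud, all five alike: round, 22 mm diameter over its lower 11 mm, then tapering to 15 mm diameter at the top, 21 mm high, 15 g; stands in the tray at the start, at least 50 mm from centre to centre of the next; origin at the centre of its wide underside, z up its axis
- stud3: loose plain aluminium boot stud, all five alike: round, 22 mm diameter over its lower 11 mm, then tapering to 15 mm diameter at the top, 21 mm high, 15 g; stands in the tray at the start, at least 50 mm from centre to centre of the next; origin at the centre of its wide underside, z up its axis
- stud4: loose plain aluminium boot stud, all five alike: round, 22 mm diameter over its lower 11 mm, then tapering to 15 mm diameter at the top, 21 mm high, 15 g; stands in the tray at the start, at least 50 mm from centre to centre of the next; origin at the centre of its wide underside, z up its axis
- shoe_horn: red plastic shoe horn, about 165 mm long, 6 mm high, origin at its middle underside, long axis x, a bystander lying loose on the cabinet top: leave it alone
- boot_pick: steel boot pick, handle 90 mm long to -x and hooked rod 95 mm long to +x, 12 mm high, origin at the underside where they meet, a bystander lying loose on the cabinet top: leave it alone
- heel_cup: blue silicone heel cup, about 85 by 62 mm, 24 mm high, origin at its middle underside, a bystander lying loose on the cabinet top: leave it alone

How it is judged:
By the outcome, as a careful person would: the job done as asked, in the order asked, and still so for the second after the job is handed in, while the arm keeps its last pose, push and grip.
It also fails if it takes over 72 s, if anything falls off the work surface, if the arm or the gripper's body presses on something with over 40 N, if the wrist force passes 120 N, or if a joint passes its speed limit or range.

## Working session

There is one attempt and no reset: what is moved stays moved. The work goes in short steps, Python scripts to look and compute and a tool call to move; the robot and the scene stay as the last step left them, time stands still between calls to the robot, and variables do not carry over. Pictures are saved under pics/ and viewed, about 8 in all and at most 12, crops included, and the job is handed in when it is done.

Besides the shell and the picture viewer there is one more tool, called after ">>>" as name(argument=value, ...), one argument or row to a line, values as JSON. step_arm: Moves the arm, as the interface text tells. Its arguments: {"type":"object","properties":{"motion":{"type":"array","items":{"type":"array","items":{"type":"number"}}}},"required":["motion"]}

```bash
ls; mkdir -p pics
python3 - <<'E'
from bench import ctrl
import cv2,numpy as np
np.set_printoptions(precision=4,suppress=True)
o=ctrl.get_obs();print(o)
ims=[]
for n in("top","side"):
    p,d=ctrl.camera(n);np.savez(f"/tmp/{n}.npz",p=p,d=d);i=ctrl.camera_info(n);print(n,i)
    cv2.imwrite(f"pics/{n}0.png",p[:,:,::-1])
print(ctrl.camera_info("wrist"))
E
```

```text
pics
{'time_s': 0.0, 'q': array([ 1.0557,  0.1816,  1.608 , -0.    ,  1.3538, -0.2063]), 'dq': array([ 0.0006, -0.0004, -0.0001, -0.0017,  0.0011, -0.0005]), 'joint_efforts': array([  0.0001, -44.4871, -35.1335,  -0.0002,   0.009 ,   0.    ]), 'eef_pos': array([0.1745, 0.5473, 0.2304]), 'eef_rot': array([ 0.6985,  0.1081,  0.6989, -0.1094]), 'wrist_force': array([0.1479, 1.2262, 0.0104]), 'torque': array([ 0.0541, -0.0248, -0.0134]), 'opening': 1.0003235751396817}
top {'fx': 416.30235592050303, 'fy': 416.30235592050303, 'cx': 255.1437487189722, 'cy': 193.71515416152846, 'dist_coeffs': array([-0.043,  0.   ,  0.   ,  0.   ,  0.   ]), 'T': array([[ 0.0137, -0.9968,  0.0789,  0.5444],
       [-0.9996, -0.0155, -0.022 ,  0.0125],
       [ 0.0231, -0.0786, -0.9966,  1.1955],
       [ 0.    ,  0.    ,  0.    ,  1.    ]])}
side {'fx': 415.91643873334164, 'fy': 415.91643873334164, 'cx': 252.84158985261317, 'cy': 193.68475978808536, 'dist_coeffs': array([-0.0977,  0.    ,  0.    ,  0.    ,  0.    ]), 'T': array([[-0.7863, -0.4285,  0.4451,  0.2118],
       [-0.6179,  0.5443, -0.5674,  0.5218],
       [ 0.0008, -0.7212, -0.6927,  0.6779],
       [ 0.    ,  0.    ,  0.    ,  1.    ]])}
{'fx': 303.5845841961794, 'fy': 303.5845841961794, 'cx': 257.5222314665198, 'cy': 191.3126715707133, 'dist_coeffs': array([-0.0745,  0.    ,  0.    ,  0.    ,  0.    ]), 'hand_eye': array([[-0.0018, -0.284 ,  0.9588, -0.1419],
       [ 1.    ,  0.0001,  0.0019,  0.0001],
       [-0.0006,  0.9588,  0.284 , -0.0732],
       [ 0.    ,  0.    ,  0.    ,  1.    ]])}
```

View pics/top0.png

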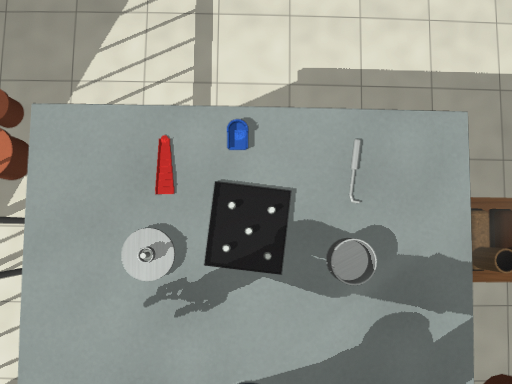

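View pics/side0.png

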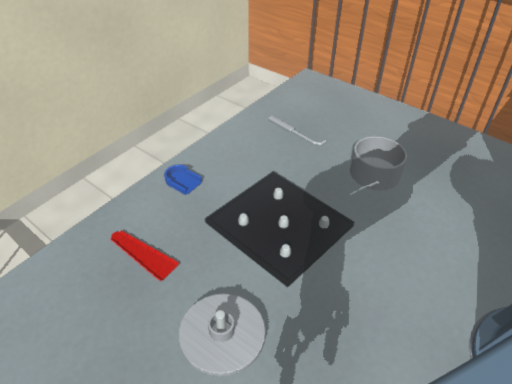

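The top view shows the lids at (147,254), the tin at (352,261) and the tray at (250,227). The studs are at (232,205), (271,210), (249,231), (226,248) and (268,256). The shoe horn and the heel cup lie beyond the lids and the tray, and the boot pick is beyond the tin. The side view agrees.

```bash
cat > h.py <<'E'
import numpy as np,cv2
from scipy.spatial.transform import Rotation as R
np.set_printoptions(precision=4,suppress=True)
def rot(q): return R.from_quat([q[1],q[2],q[3],q[0]]).as_matrix()
def toolT(o):
    T=np.eye(4);T[:3,:3]=rot(o["eef_rot"]);T[:3,3]=o["eef_pos"];return T
def cast(info,T,uv,z):
    K=np.array([[info["fx"],0,info["cx"]],[0,info["fy"],info["cy"]],[0,0,1]])
    n=cv2.undistortPoints(np.array(uv,float).reshape(-1,1,2),K,info["dist_coeffs"]).reshape(-1,2)
    d=np.c_[n,np.ones(len(n))]@T[:3,:3].T
    return T[:3,3]+d*((z-T[2,3])/d[:,2])[:,None]
def points(info,T,dep):
    v,u=np.mgrid[:384,:512]
    K=np.array([[info["fx"],0,info["cx"]],[0,info["fy"],info["cy"]],[0,0,1]])
    n=cv2.undistortPoints(np.stack([u,v],-1).reshape(-1,1,2).astype(float),K,info["dist_coeffs"]).reshape(-1,2)
    P=np.c_[n,np.ones(len(n))]*dep.reshape(-1,1)
    return (P@T[:3,:3].T+T[:3,3]).reshape(384,512,3)
def circ(xy):
    A=np.c_[2*xy,np.ones(len(xy))];s=np.linalg.lstsq(A,(xy**2).sum(1),rcond=None)[0]
    return s[:2],np.sqrt(s[2]+s[:2]@s[:2])
E
python3 - <<'E'
from h import *
from bench import ctrl
W={}
for n in("top","side"):
    f=np.load(f"/tmp/{n}.npz");i=ctrl.camera_info(n);P=points(i,i["T"],f["d"]);W[n]=P
    tab=P[330:340,60:100] if n=="top" else P[60+200:270,60:80]
    print(n,"table z",np.median(tab[...,2]))
    g=f["p"].min(2).astype(int); ok=f["d"]>0
    # studs: bright on black
    x,y,z=P[...,0],P[...,1],P[...,2]
    m=(g>75)&ok&(abs(x-.47)<.14)&(abs(y-.02)<.14)&(z>.01)&(z<.06)
    N,l,s,c=cv2.connectedComponentsWithStats(m.astype(np.uint8))
    for k in range(1,N):
        if 5<s[k,4]<300:
            p=P[l==k];print(" stud",c[k],s[k,4],np.median(p,0),"top",p[:,2].max(),"ray@.019",cast(i,i["T"],c[k],.019)[0])
    # tall things
    for nm,cx,cy in(("lid",.43,.27),("tin",.43,-.23)):
        q=ok&(np.hypot(x-cx,y-cy)<.12)&(z>.02)&(z<.2)
        p=P[q];print(" ",nm,len(p),"bbox",p.min(0),p.max(0),"hist",np.histogram(p[:,2],bins=np.arange(.02,.1,.005))[0])
    q=ok&(np.hypot(x-.43,y+.23)<.12)&(z>.066)&(z<.076);p=P[q];print("  rim",circ(p[:,:2]),len(p))
    q=ok&(np.hypot(x-.43,y-.27)<.12)&(z>.018)&(z<.034);p=P[q];h=cv2.convexHull(p[:,:2].astype(np.float32))[:,0];print("  disc",circ(h),p[:,2].mean(),len(p))
    q=ok&(np.hypot(x-.43,y-.27)<.12)&(z>.072)&(z<.09);print("  knobtop",P[q].mean(0),q.sum())
    blk=(f["p"].max(2)<45)&ok&(abs(x-.47)<.17)&(abs(y-.02)<.17)
    b=cv2.minAreaRect(P[blk][:,:2].astype(np.float32));print("  tray",b)
E
```

```text
top table z 0.0009229374306778393
 stud [231.9394 205.3333] 33 [0.6041 0.0514 0.023 ] top 0.030019268391771714 ray@.019 [0.6035 0.0518 0.019 ]
 stud [271.3421 209.3947] 38 [ 0.5945 -0.0586  0.023 ] top 0.02788039380222651 ray@.019 [ 0.5937 -0.0598  0.019 ]
 stud [248.6111 230.6111] 36 [0.5321 0.0026 0.0249] top 0.02839830046574021 ray@.019 [0.533  0.0036 0.019 ]
 stud [225.95  247.825] 40 [0.4839 0.0661 0.0238] top 0.02912301071603207 ray@.019 [0.484  0.0664 0.019 ]
 stud [267.4286 255.7714] 35 [ 0.4631 -0.0491  0.0242] top 0.027831392552142065 ray@.019 [ 0.4633 -0.0503  0.019 ]
  lid 2250 bbox [0.3919 0.2095 0.0202] [0.5365 0.3585 0.0857] hist [ 562 1397  126   12   16   17   50   31    5    1    3   14   15    1
    0]
  tin 666 bbox [ 0.391  -0.3445  0.02  ] [ 0.5171 -0.2167  0.0751] hist [ 38  43  36  39  51  39  46  40  51 157 125   1   0   0   0]
  rim (array([ 0.4543, -0.2799]), np.float64(0.06052279853186707)) 267
  disc (array([0.4644, 0.2841]), np.float64(0.07404626716784309)) 0.02635612330814933 2093
  knobtop [0.4644 0.2835 0.0798] 32
  tray ((0.5368472337722778, 0.007470
[... 558 characters left out ...]
 stud [284.9375 249.5833] 96 [0.4835 0.0713 0.0213] top 0.026681683251939536 ray@.019 [0.4842 0.0697 0.019 ]
  lid 5407 bbox [0.3925 0.2108 0.0201] [0.54   0.3579 0.0813] hist [1914 2909   58   72   65   69  178   18   14   17   15   61   17    0
    0]
  tin 1752 bbox [ 0.3917 -0.345   0.02  ] [ 0.5161 -0.2162  0.0726] hist [153 147 153 153 156 168 163 169 171 261  58   0   0   0   0]
  rim (array([ 0.4537, -0.2798]), np.float64(0.05989125494865758)) 282
  disc (array([0.4657, 0.2847]), np.float64(0.07358279450466909)) 0.02526762462011117 4919
  knobtop [0.4642 0.2849 0.0784] 89
  tray ((0.4882127642631531, 0.007390521466732025), (0.20777656137943268, 0.1313566118478775), 84.21997833251953)
```

```bash
cat >> h.py <<'E'
def plan(o,targets,yawfix=True):
    T=toolT(o);Rm=T[:3,:3]
    X=np.array([0,0,-1.]);Y=np.array([0,1.,0]) if Rm[1,1]>0 else np.array([0,-1.,0])
    D=np.c_[X,Y,np.cross(X,Y)]
    print("t",o["time_s"],"tcp",T[:3,3],"F",o["wrist_force"],"open",o["opening"],"q",o["q"])
    print("axes",Rm.round(3).tolist(),"turn deg",np.degrees(R.from_matrix(Rm.T@D).as_rotvec()))
    for t in targets: print(t,"->shift mm",(Rm.T@(np.array(t)-T[:3,3])*1000).round(1))
E
python3 - <<'E'
from h import *
from bench import ctrl
plan(ctrl.get_obs(),[[.484,.068,.231],[.484,.068,.12]])
E
```

```text
t 0.1 tcp [0.1745 0.5474 0.2305] F [ 0.623  -0.0612 -0.1459] open 0.9991640181874503 q [ 1.0557  0.1815  1.6079  0.      1.3538 -0.2063]
axes [[-0.001, 0.304, 0.953], [-0.001, 0.953, -0.304], [-1.0, -0.001, -0.0]] turn deg [-17.6935  -0.0311   0.0822]
[0.484, 0.068, 0.231] ->shift mm [  -0.1 -362.6  440.6]
[0.484, 0.068, 0.12] ->shift mm [ 110.9 -362.5  440.6]
```

>>> step_arm(
  motion=[
    [0,-40,48,-4,0,0,60],
    [0,-80,98,-8,0,0,120],
    [0,-122,148,-13,0,0,120],
    [20,-162,198,-17.7,0,0,120],
    [40,-204,248,-17.7,0,0,120],
    [60,-246,298,-17.7,0,0,120],
    [80,-286,348,-17.7,0,0,120],
    [100,-328,398,-17.7,0,0,120],
    [100,-362.5,440.6,-17.7,0,0,120],
    [100,-362.5,440.6,-17.7,0,0,120],
  ],
)

```text
time_s: 1.35
eef_pos: [0.4854, 0.0657, 0.1306]
eef_rot: [0.707, 0.001, 0.707, -0.001]
wrist_force: [0.7, 0.8, 0.9]
opening: 0.535
```

```bash
cat > w.py <<'E'
from h import *
from bench import ctrl
import sys
def look(name,zt=.025,tgt=None):
    o=ctrl.get_obs();p,d=ctrl.camera("wrist");i=ctrl.camera_info("wrist");T=toolT(o)@i["hand_eye"]
    cv2.imwrite(f"pics/{name}.png",p[:,:,::-1]);P=points(i,T,d);return o,p,d,i,T,P
def studs(name):
    o,p,d,i,T,P=look(name)
    m=(d>0)&(P[...,2]>.018)&(P[...,2]<.032)&(abs(P[...,0]-.535)<.1)&(abs(P[...,1])<.1)
    N,l,s,c=cv2.connectedComponentsWithStats(m.astype(np.uint8))
    for k in range(1,N):
        if s[k,4]>60: q=P[l==k];print("stud",c[k],s[k,4],"mean",q.mean(0),"ray",cast(i,T,c[k],.0225)[0],"bboxc",(q.min(0)+q.max(0))/2)
    return o
E
python3 - <<'E'
from w import *
o=studs("w1");plan(o,[[.484,.068,.006]])
E
```

```text
stud [124.5876 165.9326] 371 mean [ 0.4635 -0.0464  0.0227] ray [ 0.4635 -0.0465  0.0225] bboxc [ 0.464  -0.047   0.0218]
stud [259.1236 188.8202] 356 mean [0.484  0.0679 0.0231] ray [0.4842 0.0679 0.0225] bboxc [0.4851 0.0678 0.022 ]
stud [188.5906 237.1141] 149 mean [0.5294 0.0041 0.0225] ray [0.5294 0.0041 0.0225] bboxc [0.5304 0.0041 0.0216]
stud [245.3488 306.4612] 258 mean [0.6039 0.0543 0.0227] ray [0.604  0.0542 0.0225] bboxc [0.6055 0.0537 0.022 ]
t 1.35 tcp [0.4854 0.0657 0.1306] F [0.6639 0.8352 0.9394] open 0.5345553324087533 q [-0.1081  0.1111  1.9064 -0.0004  1.1248 -1.6752]
axes [[-0.001, 0.003, 1.0], [-0.0, 1.0, -0.003], [-1.0, -0.0, -0.001]] turn deg [-0.1976 -0.0391  0.0167]
[0.484, 0.068, 0.006] ->shift mm [124.6   2.3  -1.3]
```

View pics/w1.png

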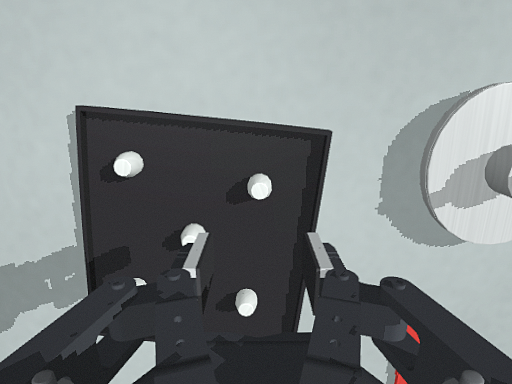

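The wrist view shows the target stud at (259,188), midway between the fingers, with the tray wall about 50 mm to its right at column 321. The positions agree with the fixed cameras to about 1 mm, so I'm descending.

>>> step_arm(
  motion=[
    [40,2.3,-1.3,0,0,0,120],
    [90,2.3,-1.3,0,0,0,120],
    [112,2.3,-1.3,0,0,0,120],
    [124,2.3,-1.3,0,0,0,120],
    [124,2.3,-1.3,0,0,0,255],
    [124,2.3,-1.3,0,0,0,255],
    [124,2.3,-1.3,0,0,0,255],
    [124,2.3,-1.3,0,0,0,255],
  ],
)

```text
time_s: 2.4
eef_pos: [0.4836, 0.0708, 0.008]
eef_rot: [0.708, -0.0, 0.707, -0.0]
wrist_force: [0.7, 0.6, 2.7]
opening: 0.216
```

>>> step_arm(
  motion=[
    [-30,0,0,0,0,0,255],
    [-80,0,0,0,0,0,255],
    [-120,0,0,0,0,0,255],
  ],
)

```text
time_s: 2.78
eef_pos: [0.4834, 0.0708, 0.1293]
eef_rot: [0.708, -0.0, 0.707, -0.0]
wrist_force: [1.3, -0.4, -0.3]
opening: 0.214
```

Run:
```python
from w import *
o=studs("w2");plan(o,[[.454-.026,-.28,.12],[.454-.026,-.28,.018]])
```

```text
stud [118.3081 167.9324] 370 mean [ 0.4635 -0.0465  0.0227] ray [ 0.4635 -0.0465  0.0225] bboxc [ 0.464  -0.047   0.0217]
stud [185.1708 242.2883] 281 mean [0.5323 0.0062 0.0227] ray [0.5324 0.0061 0.0225] bboxc [0.5329 0.0057 0.0217]
stud [241.1127 309.0563] 213 mean [0.6043 0.0556 0.0228] ray [0.6045 0.0556 0.0225] bboxc [0.6053 0.055  0.0216]
t 2.775 tcp [0.4834 0.0708 0.1293] F [ 1.3455 -0.3562 -0.2943] open 0.2144193022980099 q [-0.0981  0.1088  1.912   0.      1.1194 -1.6689]
axes [[0.001, 0.0, 1.0], [-0.0, 1.0, -0.0], [-1.0, -0.0, 0.001]] turn deg [-0.0012  0.0775  0.0065]
[0.428, -0.28, 0.12] ->shift mm [   9.3 -350.8  -55.4]
[0.428, -0.28, 0.018] ->shift mm [ 111.3 -350.8  -55.5]
```

View pics/w2.png

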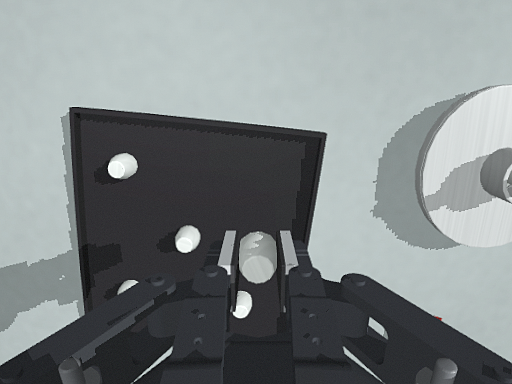

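The stud is held at (257,257), and the other studs are undisturbed. Next I'm carrying it to the tin.

>>> step_arm(
  motion=[
    [0,-40,-10,0,0,0,255],
    [0,-90,-20,0,0,0,255],
    [0,-145,-30,0,0,0,255],
    [0,-200,-40,0,0,0,255],
    [0,-255,-45,0,0,0,255],
    [0,-305,-50,0,0,0,255],
    [5,-340,-55,0,0,0,255],
    [15,-351,-55.5,0,0,0,255],
    [20,-351,-55.5,0,0,0,255],
  ],
)

```text
time_s: 3.95
eef_pos: [0.4271, -0.2797, 0.1063]
eef_rot: [0.707, 0.001, 0.707, 0.0]
wrist_force: [-0.0, 0.1, 0.4]
opening: 0.217
```

Run:
```python
from w import *
o,p,d,i,T,P=look("w3")
q=(d>0)&(abs(P[...,2]-.070)<.004)&(np.hypot(P[...,0]-.454,P[...,1]+.28)<.075)&(np.hypot(P[...,0]-.454,P[...,1]+.28)>.05)
h=P[q][:,:2];print("rim",circ(h),len(h),P[q].min(0),P[q].max(0));plan(o,[[.454-.026,-.28,.018]])
```

```text
rim (array([ 0.4537, -0.2801]), np.float64(0.0597265341282868)) 3061 [ 0.3917 -0.3428  0.066 ] [ 0.5176 -0.2177  0.0713]
t 3.95 tcp [ 0.4271 -0.2797  0.1063] F [-0.0231  0.1302  0.4416] open 0.2174749384803545 q [-0.8129  0.193   1.8695  0.0003  1.0807 -2.3828]
axes [[-0.001, 0.001, 1.0], [0.001, 1.0, -0.001], [-1.0, 0.001, -0.001]] turn deg [-0.0569 -0.0523 -0.0787]
[0.428, -0.28, 0.018] ->shift mm [88.3 -0.4  1. ]
```

View pics/w3.png

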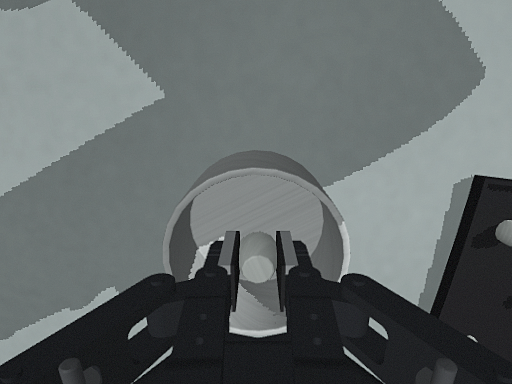

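The held stud at (258,262) is inside the tin rim. The rim centre measured here is (0.4537, -0.2801), which agrees with the earlier value.

>>> step_arm(
  motion=[
    [25,0,1,0,0,0,255],
    [60,0,1,0,0,0,255],
    [84,0,1,0,0,0,255],
    [84,0,1,0,0,0,255],
    [84,0,1,0,0,0,140],
    [84,0,1,0,0,0,140],
    [60,0,1,0,0,0,140],
    [10,0,1,0,0,0,140],
    [-20,0,1,0,0,0,140],
  ],
)

```text
time_s: 5.12
eef_pos: [0.4292, -0.2804, 0.1301]
eef_rot: [0.708, -0.001, 0.706, -0.0]
wrist_force: [-0.1, 0.2, -0.7]
opening: 0.455
```

Run:
```python
from w import *
plan(ctrl.get_obs(),[[.4635,-.0475,.12],[.4635,-.0475,.006]])
```

```text
t 5.125 tcp [ 0.4292 -0.2804  0.1301] F [-0.1072  0.1625 -0.75  ] open 0.4546360874484717 q [-0.8106  0.159   1.853   0.0002  1.1269 -2.3819]
axes [[0.002, -0.0, 1.0], [-0.002, 1.0, 0.0], [-1.0, -0.002, 0.002]] turn deg [0.0251 0.112  0.1018]
[0.4635, -0.0475, 0.12] ->shift mm [  9.8 232.9  34.4]
[0.4635, -0.0475, 0.006] ->shift mm [123.8 233.1  34.1]
```

>>> step_arm(
  motion=[
    [0,40,8,0,0,0,120],
    [0,90,16,0,0,0,120],
    [0,140,24,0,0,0,120],
    [0,190,32,0,0,0,120],
    [20,225,34,0,0,0,120],
    [40,233.3,34.3,0,0,0,120],
    [40,233.3,34.3,0,0,0,120],
  ],
)

```text
time_s: 6.0
eef_pos: [0.4614, -0.0454, 0.0865]
eef_rot: [0.706, -0.0, 0.708, 0.001]
wrist_force: [0.4, 0.4, -0.2]
opening: 0.533
```

Run:
```python
from w import *
o=studs("w4");plan(o,[[.4635,-.047,.006]])
```

```text
stud [252.0854 209.439 ] 492 mean [ 0.4627 -0.0485  0.0231] ray [ 0.4629 -0.0485  0.0225] bboxc [ 0.4632 -0.0483  0.0223]
stud [368.6404 359.4452] 292 mean [0.6034 0.0537 0.023 ] ray [0.6039 0.0539 0.0225] bboxc [0.6047 0.0544 0.0221]
t 6.0 tcp [ 0.4614 -0.0454  0.0865] F [ 0.433   0.3915 -0.2429] open 0.5330781419081282 q [-0.355   0.1285  1.9942  0.0001  1.0219 -1.9279]
axes [[-0.003, -0.002, 1.0], [0.001, 1.0, 0.002], [-1.0, 0.001, -0.003]] turn deg [ 0.1159 -0.1628 -0.0643]
[0.4635, -0.047, 0.006] ->shift mm [80.5 -1.7  2.3]
```

>>> step_arm(
  motion=[
    [30,-1,0.5,0,0,0,120],
    [60,-1,0.5,0,0,0,120],
    [81,-1,0.5,0,0,0,120],
    [82,-1,0.5,0,0,0,120],
    [82,-1,0.5,0,0,0,255],
    [82,-1,0.5,0,0,0,255],
    [82,-1,0.5,0,0,0,255],
    [82,-1,0.5,0,0,0,255],
    [50,-1,0.5,0,0,0,255],
    [0,-1,0.5,0,0,0,255],
  ],
)

```text
time_s: 7.3
eef_pos: [0.4623, -0.0475, 0.0878]
eef_rot: [0.706, 0.0, 0.708, 0.0]
wrist_force: [0.7, -0.7, 0.6]
opening: 0.223
```

>>> step_arm(
  motion=[
    [-30,-30,0,0,0,0,255],
    [-42,-80,-3,0,0,0,255],
    [-42,-130,-6,0,0,0,255],
    [-42,-180,-8,0,0,0,255],
    [-42,-215,-9,0,0,0,255],
    [-30,-232,-9.5,0,0,0,255],
    [-20,-232,-9.5,0,0,0,255],
  ],
)

```text
time_s: 8.18
eef_pos: [0.4536, -0.28, 0.1065]
eef_rot: [0.707, 0.001, 0.707, -0.0]
wrist_force: [0.4, 0.4, -0.2]
opening: 0.22
```

Run:
```python
from w import *
o,p,d,i,T,P=look("w5")
plan(o,[[.454,-.28,.025]])
```

```text
t 8.175 tcp [ 0.4536 -0.28    0.1065] F [ 0.3624  0.4285 -0.1638] open 0.21959919769058217 q [-0.776   0.2383  1.8135  0.0003  1.0903 -2.3457]
axes [[-0.0, 0.001, 1.0], [0.001, 1.0, -0.001], [-1.0, 0.001, -0.0]] turn deg [-0.0692 -0.01   -0.0295]
[0.454, -0.28, 0.025] ->shift mm [81.5 -0.1  0.4]
```

View pics/w5.png

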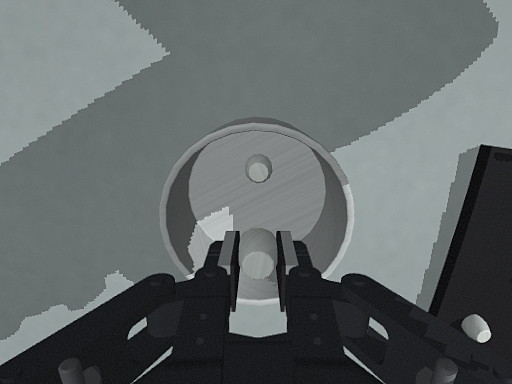

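The first stud stands in the tin at (258,168), and the second is held at (258,258) over the tin's centre.

>>> step_arm(
  motion=[
    [25,0,1,0,0,0,255],
    [60,0,1,0,0,0,255],
    [84,0,1,0,0,0,255],
    [84,0,1,0,0,0,255],
    [84,0,1,0,0,0,140],
    [84,0,1,0,0,0,140],
    [60,0,1,0,0,0,140],
    [10,0,1,0,0,0,140],
    [-20,0,1,0,0,0,120],
  ],
)

```text
time_s: 9.35
eef_pos: [0.456, -0.2808, 0.1308]
eef_rot: [0.708, -0.001, 0.706, -0.001]
wrist_force: [-0.3, 0.4, 0.8]
opening: 0.529
```

Run:
```python
from w import *
plan(ctrl.get_obs(),[[.533,.0055,.12]])
```

```text
t 9.35 tcp [ 0.456  -0.2808  0.1308] F [-0.2688  0.3559  0.7854] open 0.5294785871131326 q [-0.7738  0.2051  1.7968  0.0001  1.1351 -2.3448]
axes [[0.003, -0.0, 1.0], [-0.003, 1.0, 0.0], [-1.0, -0.003, 0.003]] turn deg [0.009  0.1881 0.1797]
[0.533, 0.0055, 0.12] ->shift mm [ 10.2 286.3  77. ]
```

>>> step_arm(
  motion=[
    [0,40,12,0,0,0,120],
    [0,90,25,0,0,0,120],
    [0,140,40,0,0,0,120],
    [0,190,55,0,0,0,120],
    [0,240,70,0,0,0,120],
    [20,275,77,0,0,0,120],
    [40,286,78,0,0,0,120],
    [40,286,78,0,0,0,120],
    [40,286,78,0,0,0,120],
  ],
)

```text
time_s: 10.48
eef_pos: [0.5335, 0.0055, 0.0885]
eef_rot: [0.708, -0.0, 0.707, -0.0]
wrist_force: [0.8, 0.1, 0.6]
opening: 0.531
```

Run:
```python
from w import *
o=studs("w6");plan(o,[[.533,.0055,.006]])
```

```text
stud [255.7166 205.2793] 487 mean [0.5326 0.0049 0.023 ] ray [0.5328 0.0049 0.0225] bboxc [0.5332 0.0047 0.022 ]
t 10.475 tcp [0.5335 0.0055 0.0885] F [0.8056 0.0941 0.5611] open 0.53148110910603 q [-0.2121  0.2656  1.8227 -0.0002  1.0516 -1.7827]
axes [[0.002, 0.0, 1.0], [-0.001, 1.0, -0.0], [-1.0, -0.001, 0.002]] turn deg [-0.0085  0.0952  0.0323]
[0.533, 0.0055, 0.006] ->shift mm [82.5  0.  -0.7]
```

>>> step_arm(
  motion=[
    [30,-0.5,0,0,0,0,120],
    [60,-0.5,0,0,0,0,120],
    [81,-0.5,0,0,0,0,120],
    [83,-0.5,0,0,0,0,120],
    [83,-0.5,0,0,0,0,255],
    [83,-0.5,0,0,0,0,255],
    [83,-0.5,0,0,0,0,255],
    [83,-0.5,0,0,0,0,255],
    [50,-0.5,0,0,0,0,255],
    [0,-0.5,0,0,0,0,255],
  ],
)

```text
time_s: 11.78
eef_pos: [0.5315, 0.006, 0.0872]
eef_rot: [0.706, 0.0, 0.708, 0.0]
wrist_force: [0.9, -0.6, -0.2]
opening: 0.22
```

>>> step_arm(
  motion=[
    [-30,-35,-10,0,0,0,255],
    [-42,-85,-20,0,0,0,255],
    [-42,-135,-30,0,0,0,255],
    [-42,-185,-40,0,0,0,255],
    [-42,-235,-48,0,0,0,255],
    [-42,-272,-52,0,0,0,255],
    [-30,-285,-52.5,0,0,0,255],
    [-20,-285,-52.5,0,0,0,255],
    [-20,-285,-52.5,0,0,0,255],
  ],
)

```text
time_s: 12.9
eef_pos: [0.4796, -0.2771, 0.1056]
eef_rot: [0.706, 0.001, 0.708, 0.001]
wrist_force: [-0.7, -0.3, 0.3]
opening: 0.219
```

Run:
```python
from w import *
o,p,d,i,T,P=look("w7")
m=(d>0)&(P[...,2]>.015)&(P[...,2]<.045)&(np.hypot(P[...,0]-.454,P[...,1]+.28)<.05)
N,l,s,c=cv2.connectedComponentsWithStats(m.astype(np.uint8))
for k in range(1,N):
    if s[k,4]>40:print(c[k],s[k,4],P[l==k].mean(0),P[l==k][:,2].max())
plan(o,[[.48,-.28,.025]])
```

```text
[254.2265 135.7719] 627 [ 0.4304 -0.2786  0.0228] 0.026860991230230696
[253.6952 165.7842] 584 [ 0.4529 -0.279   0.0227] 0.02728486788448034
t 12.9 tcp [ 0.4796 -0.2771  0.1056] F [-0.7091 -0.3037  0.2932] open 0.21895229068295857 q [-0.7384  0.2838  1.7579  0.0004  1.1038 -2.3106]
axes [[-0.003, -0.001, 1.0], [0.003, 1.0, 0.001], [-1.0, 0.003, -0.003]] turn deg [ 0.0717 -0.1488 -0.1624]
[0.48, -0.28, 0.025] ->shift mm [80.6 -3.1  0.6]
```

>>> step_arm(
  motion=[
    [25,-1,1.5,0,0,0,255],
    [60,-1,1.5,0,0,0,255],
    [83,-1,1.5,0,0,0,255],
    [83,-1,1.5,0,0,0,255],
    [83,-1,1.5,0,0,0,140],
    [83,-1,1.5,0,0,0,140],
    [60,-1,1.5,0,0,0,140],
    [10,-1,1.5,0,0,0,140],
    [-45,0,0,0,0,0,120],
    [-55,0,0,0,0,0,120],
  ],
)

```text
time_s: 14.2
eef_pos: [0.4828, -0.2813, 0.1681]
eef_rot: [0.71, -0.002, 0.704, -0.002]
wrist_force: [0.9, -0.2, -0.1]
opening: 0.533
```

Run:
```python
from w import *
o,p,d,i,T,P=look("w8")
m=(d>0)&(P[...,2]>.015)&(P[...,2]<.045)&(np.hypot(P[...,0]-.454,P[...,1]+.28)<.05)
N,l,s,c=cv2.connectedComponentsWithStats(m.astype(np.uint8))
for k in range(1,N):
    if s[k,4]>40:print(c[k],s[k,4],P[l==k].mean(0),P[l==k][:,2].max())
plan(o,[[.4643,.284,.15],[.4643,.284,.058]])
```

```text
[260.6618 123.8578] 408 [ 0.4307 -0.2785  0.0227] 0.02747119755475258
[260.1117 148.0638] 376 [ 0.4532 -0.2789  0.0227] 0.027513337319689912
[259.9628 176.5702] 349 [ 0.4811 -0.279   0.0228] 0.027217195252971227
t 14.2 tcp [ 0.4828 -0.2813  0.1681] F [ 0.883  -0.2176 -0.1412] open 0.532623410055855 q [-0.74    0.2032  1.715   0.0001  1.2135 -2.3112]
axes [[0.007, -0.0, 1.0], [-0.007, 1.0, 0.0], [-1.0, -0.007, 0.007]] turn deg [0.018  0.424  0.3782]
[0.4643, 0.284, 0.15] ->shift mm [ 14.3 565.4 -18.5]
[0.4643, 0.284, 0.058] ->shift mm [106.3 566.  -19.2]
```

>>> step_arm(
  motion=[
    [0,40,-2,0,0,0,120],
    [0,98,-4,0,0,0,120],
    [0,158,-6,0,0,0,120],
    [0,218,-8,0,0,0,120],
    [0,278,-10,0,0,0,120],
    [0,338,-12,0,0,0,120],
    [0,398,-14,0,0,0,120],
    [0,458,-16,0,0,0,120],
    [0,518,-18,0,0,0,120],
    [10,563,-18.5,0,0,0,120],
  ],
)

```text
time_s: 15.5
eef_pos: [0.4611, 0.2861, 0.1518]
eef_rot: [0.707, -0.0, 0.707, 0.001]
wrist_force: [0.5, -0.2, -0.4]
opening: 0.523
```

>>> step_arm(
  motion=[
    [0,2,0,0,0,0,120],
    [0,2,0,0,0,0,120],
    [0,2,0,0,0,0,120],
  ],
)

```text
time_s: 15.88
eef_pos: [0.4619, 0.2846, 0.152]
eef_rot: [0.707, 0.0, 0.707, -0.001]
wrist_force: [0.8, 0.7, -1.3]
opening: 0.532
```

Run:
```python
from w import *
o,p,d,i,T,P=look("w9")
r=np.hypot(P[...,0]-.4643,P[...,1]-.284)
m=(d>0)&(abs(P[...,2]-.08)<.003)&(r<.025);print("knob",P[m].mean(0),m.sum())
v,u=np.nonzero(m)
if len(u):print("ray",cast(i,T,[u.mean(),v.mean()],.08),(P[m].min(0)+P[m].max(0))/2)
m=(d>0)&(abs(P[...,2]-.054)<.003)&(r<.035)&(r>.015);print("collar",circ(P[m][:,:2]),m.sum(),P[m][:,2].mean())
plan(o,[[.4643,.284,.058]])
```

```text
knob [0.4649 0.2855 0.0792] 330
ray [[0.4646 0.2855 0.08  ]] [0.4654 0.2856 0.0788]
collar (array([0.465 , 0.2855]), np.float64(0.01974764350900657)) 692 0.053092529781593165
t 15.875 tcp [0.4619 0.2846 0.152 ] F [ 0.7813  0.7088 -1.2962] open 0.5317278845069427 q [ 0.3334  0.1951  1.7605 -0.0003  1.1867 -1.236 ]
axes [[-0.0, 0.001, 1.0], [-0.0, 1.0, -0.001], [-1.0, -0.0, -0.0]] turn deg [-0.0702 -0.0271  0.0244]
[0.4643, 0.284, 0.058] ->shift mm [94.  -0.5  2.5]
```

View pics/w9.png

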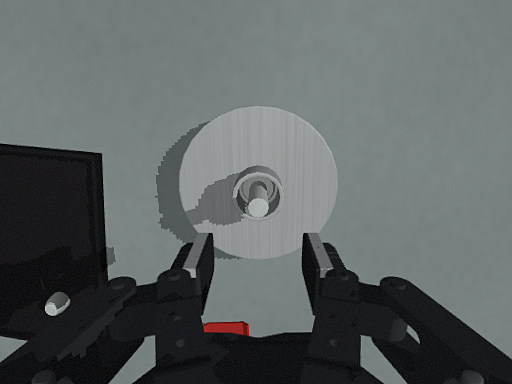

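The wrist view shows the knob top at (258,208), centred between the fingers. It measures (0.465, 0.2855, 0.079), against an expected height of 0.080.

>>> step_arm(
  motion=[
    [30,0.8,3,0,0,0,120],
    [70,0.8,3,0,0,0,120],
    [90,0.8,3,0,0,0,120],
    [94,0.8,3,0,0,0,120],
    [94,0.8,3,0,0,0,120],
    [94,0.8,3,0,0,0,255],
    [94,0.8,3,0,0,0,255],
    [94,0.8,3,0,0,0,255],
    [94,0.8,3,0,0,0,255],
    [94,0.8,3,0,0,0,255],
  ],
)

```text
time_s: 17.18
eef_pos: [0.4658, 0.2866, 0.0597]
eef_rot: [0.708, 0.0, 0.706, 0.0]
wrist_force: [-0.4, -1.7, 5.9]
opening: 0.159
```

>>> step_arm(
  motion=[
    [-5,0,0,0,0,0,255],
    [-15,0,0,0,0,0,255],
    [-35,0,0,0,0,0,255],
    [-65,0,0,0,0,0,255],
    [-95,0,0,0,0,0,255],
    [-115,0,0,0,0,0,255],
    [-120,0,0,0,0,0,255],
    [-120,0,0,0,0,0,255],
  ],
)

```text
time_s: 18.18
eef_pos: [0.4645, 0.2864, 0.1781]
eef_rot: [0.707, -0.0, 0.707, 0.0]
wrist_force: [-1.1, 0.3, -3.4]
opening: 0.16
```

Run:
```python
from w import *
o,p,d,i,T,P=look("w10")
z=P[...,2];x0,y0,_=o["eef_pos"]
r=np.hypot(P[...,0]-x0,P[...,1]-y0)
m=(d>0)&(z>.12)&(z<.155)&(r<.08)&(r>.03)&(P[...,0]<x0)
q=P[m];A=np.c_[q[:,:2]-[x0,y0],np.ones(len(q))];s=np.linalg.lstsq(A,q[:,2],rcond=None)[0];print("disc plane slopes deg",np.degrees(s[:2]),"z",s[2],len(q))
plan(o,[[.4538,-.28,.18]])
```

```text
disc plane slopes deg [0.0321 0.0903] z 0.14364630346301427 19702
t 18.175 tcp [0.4645 0.2864 0.1781] F [-1.0616  0.319  -3.4018] open 0.15966629139591948 q [ 0.335   0.1703  1.732   0.      1.2395 -1.2361]
axes [[-0.0, -0.0, 1.0], [-0.0, 1.0, 0.0], [-1.0, -0.0, -0.0]] turn deg [ 0.0142 -0.0154  0.0036]
[0.4538, -0.28, 0.18] ->shift mm [  -1.9 -566.4  -10.8]
```

View pics/w10.png

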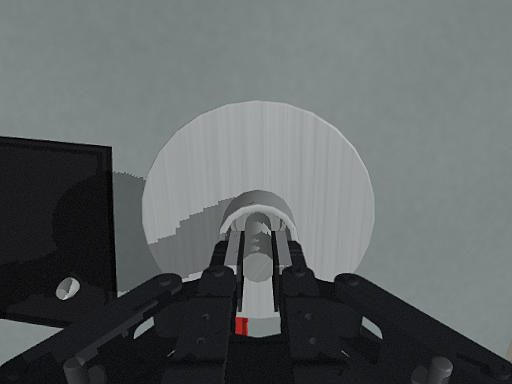

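The pair is held level, with disc slopes under 0.1° and the disc top at z 0.1436. The lid origin is therefore about 52.5 mm below the TCP. I'm carrying it gently.

>>> step_arm(
  motion=[
    [0,-5,0,0,0,0,255],
    [0,-18,0,0,0,0,255],
    [0,-40,-1,0,0,0,255],
    [0,-70,-2,0,0,0,255],
    [0,-102,-3,0,0,0,255],
    [0,-136,-3,0,0,0,255],
    [0,-170,-4,0,0,0,255],
    [0,-204,-5,0,0,0,255],
    [0,-238,-5,0,0,0,255],
    [0,-272,-6,0,0,0,255],
  ],
)

```text
time_s: 19.48
eef_pos: [0.4582, 0.0127, 0.178]
eef_rot: [0.707, 0.0, 0.707, -0.0]
wrist_force: [-0.1, -0.3, -3.6]
opening: 0.16
```

>>> step_arm(
  motion=[
    [0,-34,-1,0,0,0,255],
    [0,-68,-1,0,0,0,255],
    [0,-102,-2,0,0,0,255],
    [0,-136,-3,0,0,0,255],
    [0,-170,-3,0,0,0,255],
    [0,-204,-4,0,0,0,255],
    [0,-236,-5,0,0,0,255],
    [0,-264,-5,0,0,0,255],
    [0,-284,-5,0,0,0,255],
    [0,-294,-5,0,0,0,255],
  ],
)

```text
time_s: 20.72
eef_pos: [0.4534, -0.2805, 0.178]
eef_rot: [0.707, 0.001, 0.707, -0.0]
wrist_force: [0.7, -0.4, -3.2]
opening: 0.161
```

>>> step_arm(
  motion=[
    [0,0,0,0,0,0,255],
    [0,0,0,0,0,0,255],
    [0,0,0,0,0,0,255],
  ],
)

```text
time_s: 21.1
eef_pos: [0.454, -0.2787, 0.1783]
eef_rot: [0.707, -0.0, 0.707, 0.001]
wrist_force: [0.4, -0.2, -3.0]
opening: 0.158
```

```bash
cat >> w.py <<'E'
def tincheck(name,disc=.144):
    o,p,d,i,T,P=look(name);x0,y0,z0=o["eef_pos"]
    S,ds=ctrl.camera("side");si=ctrl.camera_info("side");Q=points(si,si["T"],ds);cv2.imwrite(f"pics/{name}s.png",S[:,:,::-1])
    for nm,M,dd in(("wrist",P,d),("side",Q,ds)):
        z=M[...,2];r=np.hypot(M[...,0]-x0,M[...,1]-y0)
        m=(dd>0)&(abs(z-disc)<.006)&(r<.085)&(r>.025);q=M[m]
        if len(q)<50: print(nm,"few");continue
        s=np.linalg.lstsq(np.c_[q[:,:2]-[x0,y0],np.ones(len(q))],q[:,2],rcond=None)[0]
        m2=(abs(np.hypot(q[:,0]-x0,q[:,1]-y0)-.074)<.006);h=cv2.convexHull(q[:,:2].astype(np.float32))[:,0]
        h=h[h[:,0]<x0+.03]
        print(nm,"slopes deg",np.degrees(s[:2]),"z",s[2],"disc c/r",circ(h))
    return o
E
python3 - <<'E'
from w import *
o=tincheck("w11");plan(o,[[.4538,-.28,.15],[.4538,-.28,.1125]])
E
```

```text
wrist slopes deg [-0.1178  0.0467] z 0.14378535849394442 disc c/r (array([ 0.4532, -0.2778]), np.float64(0.07366309433369393))
side slopes deg [ 0.0252 -0.7706] z 0.14391871591196326 disc c/r (array([ 0.4545, -0.2775]), np.float64(0.07454174712553754))
t 21.1 tcp [ 0.454  -0.2787  0.1783] F [ 0.4107 -0.1954 -2.9915] open 0.15783482045737537 q [-0.7736  0.1416  1.7644  0.0001  1.2357 -2.3457]
axes [[-0.0, -0.001, 1.0], [0.0, 1.0, 0.001], [-1.0, 0.0, -0.0]] turn deg [ 0.0694 -0.0032 -0.0126]
[0.4538, -0.28, 0.15] ->shift mm [28.3 -1.3 -0.2]
[0.4538, -0.28, 0.1125] ->shift mm [65.8 -1.3 -0.2]
```

>>> step_arm(
  motion=[
    [8,-1.3,0,0,0,0,255],
    [22,-1.3,0,0,0,0,255],
    [36,-1.3,0,0,0,0,255],
    [46,-1.3,0,0,0,0,255],
    [54,-1.3,0,0,0,0,255],
    [58,-1.3,0,0,0,0,255],
    [60,-1.3,0,0,0,0,255],
    [62,-1.3,0,0,0,0,255],
    [62,-1.3,0,0,0,0,255],
  ],
)

```text
time_s: 22.32
eef_pos: [0.454, -0.2809, 0.1165]
eef_rot: [0.707, -0.0, 0.707, -0.0]
wrist_force: [-0.4, 0.5, -3.3]
opening: 0.163
```

>>> step_arm(
  motion=[
    [1,0,0,0,0,0,255],
    [2,0,0,0,0,0,255],
    [3,0,0,0,0,0,255],
    [3.5,0,0,0,0,0,255],
    [3.5,0,0,0,0,0,255],
  ],
)

```text
time_s: 22.95
eef_pos: [0.4539, -0.2808, 0.1127]
eef_rot: [0.707, -0.0, 0.707, 0.0]
wrist_force: [0.2, -0.9, -4.0]
opening: 0.162
```

Run:
```python
from w import *
o=tincheck("w12",.078);plan(o,[[.4538,-.28,.1125]])
```

```text
wrist slopes deg [-0.0495  0.029 ] z 0.07822965950997204 disc c/r (array([ 0.4531, -0.2799]), np.float64(0.07367688939640354))
side slopes deg [-0.0036 -0.3078] z 0.07792065041150013 disc c/r (array([ 0.4525, -0.2797]), np.float64(0.0734675730597369))
t 22.95 tcp [ 0.4539 -0.2808  0.1127] F [ 0.1999 -0.8839 -4.0157] open 0.16243112905817084 q [-0.7766  0.2302  1.8086  0.      1.1029 -2.3476]
axes [[-0.0, -0.0, 1.0], [0.0, 1.0, 0.0], [-1.0, 0.0, -0.0]] turn deg [ 0.0103 -0.0022 -0.0024]
[0.4538, -0.28, 0.1125] ->shift mm [ 0.2  0.8 -0.1]
```

Not touching yet: the force is still the full weight. I'll lower in small steps until it makes contact.

>>> step_arm(
  motion=[
    [0.5,0,0,0,0,0,255],
    [1,0,0,0,0,0,255],
    [1.5,0,0,0,0,0,255],
    [1.5,0,0,0,0,0,255],
  ],
)

```text
time_s: 23.55
eef_pos: [0.4539, -0.281, 0.1117]
eef_rot: [0.707, -0.0, 0.707, -0.0]
wrist_force: [-1.9, 0.6, 1.4]
opening: 0.158
```

Contact: the weight is now carried by the tin. I'm releasing the knob.

>>> step_arm(
  motion=[
    [0,0,0,0,0,0,200],
    [0,0,0,0,0,0,150],
    [0,0,0,0,0,0,0],
    [0,0,0,0,0,0,0],
    [0,0,0,0,0,0,0],
    [0,0,0,0,0,0,0],
    [0,0,0,0,0,0,0],
  ],
)

```text
time_s: 24.42
eef_pos: [0.4539, -0.2808, 0.1113]
eef_rot: [0.707, -0.0, 0.707, 0.0]
wrist_force: [-0.1, 0.2, -0.3]
opening: 0.996
```

Run:
```python
from w import *
o,p,d,i,T,P=look("w13")
r=np.hypot(P[...,0]-.454,P[...,1]+.28)
for nm,zz,a,b in(("knob",.132,0,.02),("collar",.106,.015,.03),("disc",.078,.03,.08)):
    m=(d>0)&(abs(P[...,2]-zz)<.004)&(r<b)&(r>=a);q=P[m]
    if len(q)>20:print(nm,len(q),q.mean(0),circ(q[:,:2]))
plan(o,[[.4538,-.28,.082]])
```

```text
knob 871 [ 0.4525 -0.2805  0.1311] (array([ 0.4528, -0.2805]), np.float64(0.005644635510834004))
collar 1467 [ 0.4486 -0.28    0.1049] (array([ 0.4528, -0.2802]), np.float64(0.019704533454916278))
disc 31479 [ 0.4432 -0.2801  0.0773] (array([ 0.4519, -0.2801]), np.float64(0.05578033732179806))
t 24.425 tcp [ 0.4539 -0.2808  0.1113] F [-0.0684  0.1751 -0.3326] open 0.996049286295341 q [-0.7766  0.2323  1.8094  0.      1.0998 -2.3476]
axes [[0.0, -0.0, 1.0], [-0.0, 1.0, 0.0], [-1.0, -0.0, 0.0]] turn deg [0.007  0.0028 0.0022]
[0.4538, -0.28, 0.082] ->shift mm [29.3  0.9 -0.1]
```

View pics/w13.png

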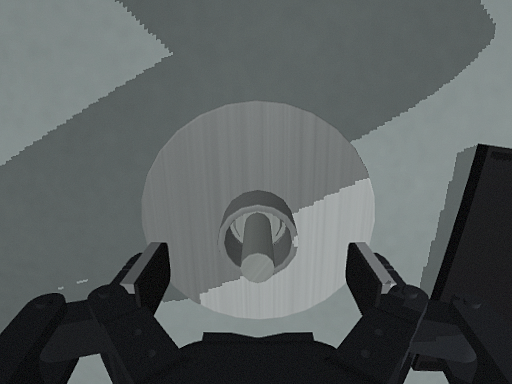

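The pair sits level on the tin. The knob top at (257,268) and the collar are concentric to within 0.5 mm, and the heights match home: 0.131 against 0.132, with the same bias of about -1 mm that this camera showed earlier. I'm lowering around the collar.

>>> step_arm(
  motion=[
    [10,0.3,-1,0,0,0,0],
    [20,0.3,-1,0,0,0,0],
    [27,0.3,-1,0,0,0,0],
    [29,0.3,-1,0,0,0,0],
    [29,0.3,-1,0,0,0,60],
    [29,0.3,-1,0,0,0,90],
  ],
)

```text
time_s: 25.22
eef_pos: [0.4531, -0.2807, 0.0826]
eef_rot: [0.707, -0.0, 0.707, -0.0]
wrist_force: [0.6, 0.4, -0.6]
opening: 0.649
```

>>> step_arm(
  motion=[
    [0,0,0,0,0,0,130],
    [0,0,0,0,0,0,160],
    [0,0,0,0,0,0,255],
    [0,0,0,0,0,0,255],
    [0,0,0,0,0,0,255],
  ],
)

```text
time_s: 25.85
eef_pos: [0.4533, -0.2809, 0.083]
eef_rot: [0.707, -0.0, 0.707, -0.0]
wrist_force: [-1.4, 1.1, 5.2]
opening: 0.491
```

>>> step_arm(
  motion=[
    [-1,0,0,0,0,0,255],
    [-3,0,0,0,0,0,255],
    [-6,0,0,0,0,0,255],
    [-10,0,0,0,0,0,255],
    [-10,0,0,0,0,0,255],
  ],
)

```text
time_s: 26.48
eef_pos: [0.4531, -0.2808, 0.0927]
eef_rot: [0.707, -0.0, 0.707, -0.0]
wrist_force: [-0.5, -0.1, -1.8]
opening: 0.488
```

Run:
```python
from w import *
o=tincheck("w14",.088);plan(o,[])
```

```text
wrist slopes deg [0.0083 0.1239] z 0.08696644475165861 disc c/r (array([ 0.4526, -0.2802]), np.float64(0.07320485488867569))
side slopes deg [ 0.0502 -0.3558] z 0.08646987344492676 disc c/r (array([ 0.4537, -0.2804]), np.float64(0.07473148743106407))
t 26.475 tcp [ 0.4531 -0.2808  0.0927] F [-0.5312 -0.1378 -1.7582] open 0.4883754197532198 q [-0.7776  0.2585  1.8213  0.      1.0609 -2.3485]
axes [[0.001, -0.0, 1.0], [-0.001, 1.0, 0.0], [-1.0, -0.001, 0.001]] turn deg [0.0065 0.0333 0.0325]
```

View pics/w14s.png

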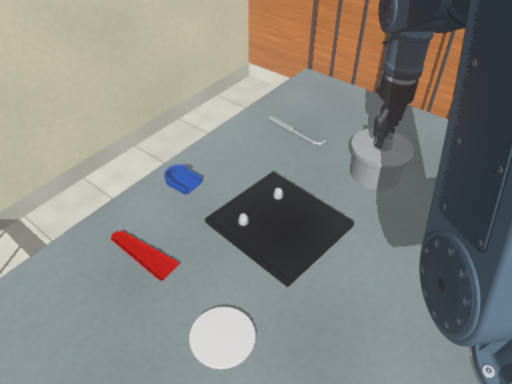

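The outer lid is raised about 9 mm and level, with a load of about 2 N, which is that lid alone. Two studs remain in the tray at (243,220) and (278,194), and the bystanders haven't moved. I'm raising it another 95 mm.

>>> step_arm(
  motion=[
    [-5,0,0,0,0,0,255],
    [-15,0,0,0,0,0,255],
    [-27,0,0,0,0,0,255],
    [-40,0,0,0,0,0,255],
    [-54,0,0,0,0,0,255],
    [-68,0,0,0,0,0,255],
    [-80,0,0,0,0,0,255],
    [-89,0,0,0,0,0,255],
    [-94,0,0,0,0,0,255],
    [-95,0,0,0,0,0,255],
  ],
)

```text
time_s: 27.82
eef_pos: [0.4529, -0.2806, 0.1874]
eef_rot: [0.707, -0.0, 0.707, 0.0]
wrist_force: [-0.2, 0.2, -2.1]
opening: 0.486
```

>>> step_arm(
  motion=[
    [0,0,0,0,0,0,255],
    [0,0,0,0,0,0,255],
    [0,0,0,0,0,0,255],
    [0,0,0,0,0,0,255],
  ],
)

```text
time_s: 28.32
eef_pos: [0.4528, -0.2805, 0.1871]
eef_rot: [0.707, 0.0, 0.707, 0.0]
wrist_force: [-0.2, -0.8, -1.9]
opening: 0.484
```

Run:
```python
from w import *
o=tincheck("w15",.182);plan(o,[])
S,ds=ctrl.camera("side");i=ctrl.camera_info("side");Q=points(i,i["T"],ds)
r=np.hypot(Q[...,0]-.4535,Q[...,1]+.28)
for nm,a,b,R0 in(("flange z~.074",.066,.08,.07),("knobtop z~.132",.122,.136,.03),("outer skirt",.15,.19,.085)):
    m=(ds>0)&(Q[...,2]>a)&(Q[...,2]<b)&(r<R0);q=Q[m]
    if len(q):print(nm,len(q),"mean",q.mean(0),"zrange",q[:,2].min(),q[:,2].max(),circ(cv2.convexHull(q[:,:2].astype(np.float32))[:,0]))
cv2.imwrite("pics/fin.png",cv2.resize(S[80:220,300:480,::-1],None,fx=4,fy=4))
```

```text
wrist slopes deg [-0.0369  0.168 ] z 0.18137356739991758 disc c/r (array([ 0.4523, -0.2799]), np.float64(0.0732220955670712))
side slopes deg [ 0.2171 -0.2068] z 0.18147848160298743 disc c/r (array([ 0.4525, -0.2794]), np.float64(0.07391616445277965))
t 28.325 tcp [ 0.4528 -0.2805  0.1871] F [-0.2265 -0.7785 -1.8795] open 0.483985112608155 q [-0.7776  0.1314  1.7567  0.      1.2537 -2.3485]
axes [[-0.0, -0.0, 1.0], [0.0, 1.0, 0.0], [-1.0, 0.0, -0.0]] turn deg [ 0.0071 -0.0093 -0.0111]
flange z~.074 1307 mean [ 0.4505 -0.2726  0.0727] zrange 0.06614958740575994 0.07979309478124819 (array([ 0.4532, -0.2804]), np.float64(0.06258242869494966))
knobtop z~.132 3 mean [ 0.4468 -0.2758  0.1229] zrange 0.1226261815994596 0.12330431584518642 (array([ 0.4441, -0.2706]), np.float64(0.006155955549437436))
outer skirt 1831 mean [ 0.4459 -0.26    0.1804] zrange 0.1671075013422788 0.18995219715752354 (array([ 0.4522, -0.2788]), np.float64(0.07391253278537653))
```

View pics/fin.png

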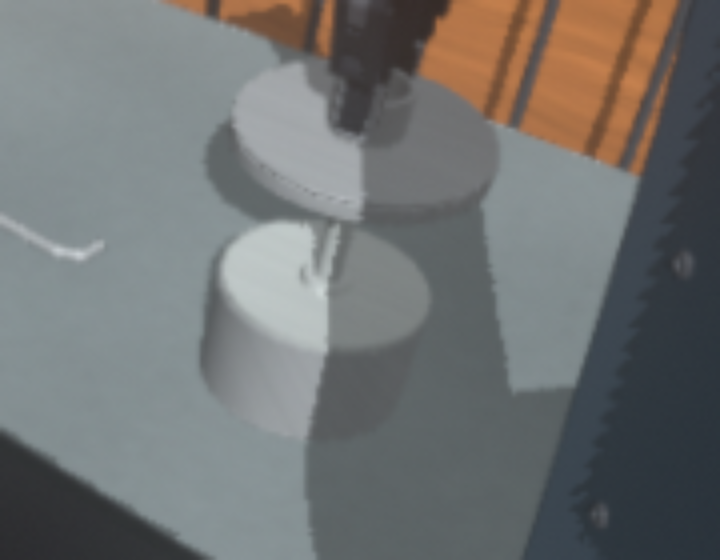

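The crop shows the outer lid level overhead and the inner lid seated on the tin. The lid's lower edge is at about z 0.167 and the knob top is at 0.132, a gap of about 35 mm. Handing in.

```bash
python3 -c "
from bench import ctrl
print(ctrl.hand_in())"
```

```text
the job is handed in; nothing more can be done
None
```

The job is done and handed in at about 28 s of the 72 s allowed. Three studs stand upright in the tin and two remain in the tray. I lowered the lid pair onto the tin by the knob until it touched, then released it. The outer lid is now held by its collar above the tin.

**Last checks:**
- **Outer lid:** it is level to about 0.2°. Its lower edge is at about z 0.167 m, roughly 35 mm above the knob top. The load is about 2 N, so the gripper holds that lid alone.
- **Inner lid:** it is seated level. Before I parted the lids, the knob top measured 0.131 m against 0.132 m expected. After the lift, its flange centre was within 1 mm of the tin's axis.
- **Bystanders:** the shoe horn, boot pick and heel cup looked unmoved in the side view just before the final lift.

**Disagreements:**
- **Knob top after the lift:** the final side view gave too few depth points to measure the knob top again, so its height comes from the earlier reading and the final picture.
- **Stud positions:** the top and side cameras differed by 3 to 4 mm in y on the studs. I used the close wrist views there instead.

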